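# Shut the specimen dryer and hold the thermometer probe in its roof port

### The job

Check the air temperature in the fungus dryer: first push its open front door shut until it snaps fully home on its catch, then draw the orange probe thermometer out of the wooden tool block and lower its steel stem through the round port in the dryer's roof until the black ring on the stem is level with the port's mouth. The stem must hang in the middle of the port and the probe must never touch the dryer, because the metal would spoil the reading. Finish while still holding the probe there, upright, centred and still, and leave the other things on the table where they are.

Things in the scene. Friction and masses are not known exactly. Their poses are not given: they have to be found in the camera images.
- dryer: White benchtop drying cabinet for fungi, fixed: 260 deep (x) x 340 wide (y) x 190 mm high. Origin: centre of its underside, on the table. Its -x side is the front, roughly facing the robot: door at the left (+y, hinges), grey control panel on the right 110 mm. Roof: flat slab 22 mm thick, top at 190 mm; the chamber under the port is free down to 100 mm above the table.
- port (a point): Centre of the mouth of the round port in the roof: 194 mm above the table, at the top of a black collar (34 mm outside diameter, 4 mm proud of the roof). Bore 18 mm in diameter, vertical, straight through collar and roof (26 mm deep). In the dryer's frame it lies at x = -60, y = +55 mm.
- dryer_door (a joint): Angle of the blue front door, rad: 0 shut on its catch (hard stop), positive open; starts 0.25 to 0.55 and stays where left. Opening turns it clockwise from above, free edge towards the robot. A sprung roller catch resists from 0.07 rad (about 4 N at the free edge); once under about 0.025 it pulls the door home and holds it.
- door_hinge (a point): On the vertical hinge axis, at the height of the door's top edge (184 mm above the table), in the plane of the leaf's inner face. Its frame turns with the door; shut, it is parallel to the dryer's. Leaf: 222 mm from here along -y, 166 mm down, 20 mm thick; its outer face, the side to push, lies at x = -20 mm, the handle bar at y = -200 mm.
- door_handle (a point): Middle of the door's vertical steel bar handle: 10 mm thick, 48 to 153 mm above the table, 28 mm off the outer face, 200 mm from the hinge axis. Same axes as door_hinge.
- tool_block: Timber tool block, fixed: 60 (x) x 150 (y) x 95 mm high, origin at the centre of its underside. Three vertical holes, 8 mm diameter and 90 mm deep, 50 mm apart along y, hold the probe, the needle and the borer, in any order.
- probe: Probe thermometer, about 70 g: orange rectangular plastic grip 15 (x) x 26 (y) x 66 mm high, display on its -x face, on a straight steel stem 5 mm thick and 85 mm long. Origin: middle of the grip's underside (shoulder), which rests on the block's top 95 mm above the table; stem along -z. Grip it across the 15 mm thickness (x), about 35 mm above the origin.
- probe_tip (a point): Lower end of the probe's stem, 85 mm below the probe's origin.
- probe_ring (a point): Middle of the black immersion ring on the stem, 3 mm high, 25 mm below the probe's origin and 60 mm above the tip.
- needle: Mounted needle with a turned light-wood handle, 13 mm thick, standing 62 mm above the block in one of its holes. Leave it.
- borer: Brass cork borer with a T handle, cross bar 44 mm, standing 47 mm above the block in one of its holes. Leave it.
- conk: Grey-brown dome-shaped bracket fungus, 107 mm across, 47 mm high, on brown paper. Leave it.
- chaga: Black knobbly fungus, 70 mm across, 54 mm high, on white paper. Leave it.
- twig: Forked dead twig 165 mm long, 18 mm thick, on brown paper. Leave it.
- bottle: Green drink bottle, 66 mm diameter, 200 mm high. Leave it.
- tape: Roll of white paper tape lying flat, 64 mm diameter, 24 mm high. Leave it.
- jar: Clear specimen jar with a red lid, 68 mm diameter, 85 mm high. Leave it.

How it is judged:
By the outcome, as a careful person would: the job done as asked, in the order asked, and still so for the second after the job is handed in, while the arm keeps its last pose, push and grip.
It also fails if it takes over 61 s, if anything falls off the work surface, if the arm or the gripper's body presses on something with over 40 N, if the wrist force passes 120 N, or if a joint passes its speed limit or range.

### The arm

A 6-joint arm with a two-finger parallel gripper is mounted at the origin on the work surface. World frame = base frame: x ahead of the robot, y to its left, z up, the work surface at z = 0. Lengths are in m, angles in rad, forces in N, time in s.
With the tool pointing down it reaches from about 0.35 to 0.725 m from the base axis. Payload 4.3 kg.
Tool frame: the origin (TCP) lies at the very end of the fingers, on their centre line; the grasp point (between the pads) lies arm.tcp_to_grasp behind it (arm.tcp_to_grasp is the distance from the TCP to the grasp point, in m); z points along the fingers, y is the line along which they close (so a half turn about z gives the same grasp; the last joint's range is limited). The gripper opens to 85 mm and grips with 20 to 120 N. Pads are 22 mm wide; open, the fingers measure 114 mm over their backs; the gripper's body (76 mm by 85 mm) begins 54 mm behind the grasp point. The pads swing forward as they close: fully open they stand 13 mm farther back than shut.
Start: joints at [-1.428, 0.377, 0.081, 1.274, 0, 1.46], TCP at [0.144, -0.557, 0.21] pointing down, gripper open.
Joint ranges: [-2.72, 2.72], [-0.84, 1.66], [-1.02, 1.22], [-1.77, 2.12], [-1.37, 1.28], [-3.14, 3.14]. Speed limits (rad/s): [2.57, 2.57, 3.14, 3.14, 3.14, 3.14].

### API

Orientations are given as a unit quaternion [w, x, y, z].
In Python, from rig import arm gives the robot as it stands.
- The arm moves only by the shell command python3 -m handwheel 'ROWS' [FORCE]. ROWS is JSON, a list that holds one entry, the list of rows, each a list of 5 numbers: the opening, from -1 (shut) to 1 (fully open), then the shift along the tool's x, y, z in m, then the turn about the tool's z in rad. A call has 1 to 20 rows; each row is the pose to reach, as a shift and turn from the pose commanded when the call began, along the tool's axes at that moment; what a row does not reach only later rows make up. A row lasts 1/8 s, in which the tool goes at most 62.5 mm and 10.7 degrees, less where a joint would pass 70% of its speed; a pose out of reach is approached as far as the arm can. A call with a gripper value outside its range is refused whole. The fingers move at their own pace and stop on an object; FORCE is the grip in N (left out, the last holds). Time passes only in rows, so rows that repeat a pose let the fingers close. It gives the time, the measured TCP pose, the force, the opening and the grip force at its end, in the units of the state.
- arm.state(): the state, without advancing time (a new reading comes with each control period).
- arm.capture(name): name is "scene" or "top" or "wrist"; returns a dict with "pixels" (420x560x3 uint8, red, green, blue), "fx", "fy", "cx", "cy" (pixels), "position" and "rotation" of the camera in the world; the wrist camera has in their place "tool_from_camera" (4x4, takes a point from camera to tool coordinates, whose origin is the TCP and whose axes are the flange's). Camera axes: x right, y down, z forward; pixel columns grow to the right and rows downward; lengths in m; the calibration is good to about 2 mm. A picture is of the moment at which its call begins: read the wrist's pose just before it. There is no depth.
- arm.sign_off(): hands the job in; it is judged then, once.
Trained networks look in a picture, given as the dict that the camera call returned (one of the last four; its "shot" number tells which), for a name from the list of things; names that differ only in an ending like _2 or _b are one class to them, and where a whole thing is asked for, a point or a joint stands for the part that bears it (a point fixed in the world has none). Each returns a list of dicts, best first, with "p" (0 to 1); they miss things now and then, are a little off and sometimes report something else, mostly with a low value. They report only what shows in the picture. A call takes as long as a camera call.
- arm.outline_of(picture, thing): "pixels" (420x560 bool, what is visible of it) and "location" ([column, row] in pixels, amid what is visible of it).
The state is a dict: "time_s": time; "joints": joint angles; "qd": joint speeds; "joint_efforts": joint torques, N m; "ee_pos": TCP position; "tool_rot": TCP orientation; "wrist_force": force on the tool from outside, world axes, zero at the start; "moment": the same for the moment, N m; "grip_width": opening from 0.0 (shut) to 1.0 (fully open); "finger_force": force on a finger pad.
Only numpy, scipy, OpenCV 4.12 (cv2) and the standard library are available. Lean on these libraries where they do the work, as an engineer would, in place of code of your own. Each camera call takes 0.05 s, during which the arm holds its last target. There are 200 camera calls.

## Working session

There is one attempt and no reset: what is moved stays moved. The work goes in short steps, Python scripts to look and compute and a shell command to move; the robot and the scene stay as the last step left them, time stands still between calls to the robot, and variables do not carry over. Pictures are saved under pics/ and viewed, at most 10 in all, crops included, and the job is handed in when it is done.

```bash
ls; mkdir -p pics; cat > h.py <<'E'
import numpy as np, cv2
from rig import arm
def save(p,n): cv2.imwrite(f'pics/{n}.png',cv2.cvtColor(p['pixels'],cv2.COLOR_RGB2BGR))
E
python3 - <<'E'
from h import *
s=arm.state(); print(s, arm.tcp_to_grasp)
for n in ('scene','top'):
    p=arm.capture(n); save(p,n)
    print(n,p['fx'],p['fy'],p['cx'],p['cy'],p['position'],np.round(p['rotation'],4).tolist())
    for t in ['dryer','dryer_door','door_handle','tool_block','probe','needle','borer','conk','bottle','jar','tape','chaga','twig']:
        o=arm.outline_of(p,t)
        print(t,[(round(a['p'],2),np.round(a['location']).tolist(),int(a['pixels'].sum())) for a in o[:2]])
E
```

```text
pics
{'time_s': 0.0, 'joints': array([-1.42824609e+00,  3.78092677e-01,  7.96242332e-02,  1.27441070e+00,
        5.65623742e-05,  1.46051160e+00]), 'qd': array([ 0.00044923,  0.00063382,  0.00030528,  0.00033238, -0.00049286,
        0.00103409]), 'joint_efforts': array([-5.23829658e-05, -4.63599586e+01,  2.69877577e+01,  2.08424369e-02,
       -1.27650164e-04, -7.97014508e-06]), 'ee_pos': array([ 0.14376789, -0.55600741,  0.20854339]), 'tool_rot': array([-1.04172714e-03,  9.92019412e-01,  1.26080932e-01,  1.14774667e-05]), 'wrist_force': array([ 0.20477683, -0.00867416, -0.18924456]), 'moment': array([ 0.01289029,  0.0002601 , -0.00644047]), 'finger_force': 0.0, 'grip_width': 1.0051904842362662} 0.0187
scene 423.5993095910958 423.5993095910958 279.8160080420085 204.1935728504111 [ 0.96960694 -0.61358418  0.98882583] [-0.3469, 0.8866, 0.2856, -0.1093]
dryer [(0.89, [341.0, 235.0], 17566)]
dryer_door [(0.67, [282.0, 210.0], 2174)]
door_handle [(0.75, [286.0, 210.0], 2155), (0.64, [341.0, 154.0], 465)]
tool_block []
probe [(0.67, [150.0, 284.0], 251)]
needle []
borer [(0.51, [189.0, 2
[... 246 characters left out ...]
(0.34, [153.0, 281.0], 253)]
twig [(0.61, [271.0, 159.0], 200)]
top 384.42798220553743 384.42798220553743 279.9574255680637 206.9152528715994 [0.37943418 0.01993039 1.15342631] [0.0428, -0.7042, 0.7079, -0.035]
dryer [(0.74, [265.0, 132.0], 15524)]
dryer_door [(0.87, [270.0, 195.0], 1328)]
door_handle [(0.61, [270.0, 196.0], 1275)]
tool_block [(0.62, [395.0, 232.0], 1263)]
probe [(0.73, [271.0, 196.0], 1330), (0.48, [420.0, 233.0], 114)]
needle []
borer [(0.56, [387.0, 229.0], 88)]
conk [(0.74, [430.0, 171.0], 997)]
bottle [(0.82, [135.0, 164.0], 915)]
jar []
tape [(0.75, [324.0, 247.0], 229)]
chaga [(0.73, [131.0, 241.0], 550)]
twig [(0.94, [198.0, 274.0], 463), (0.39, [422.0, 234.0], 127)]
```

View pics/scene.png

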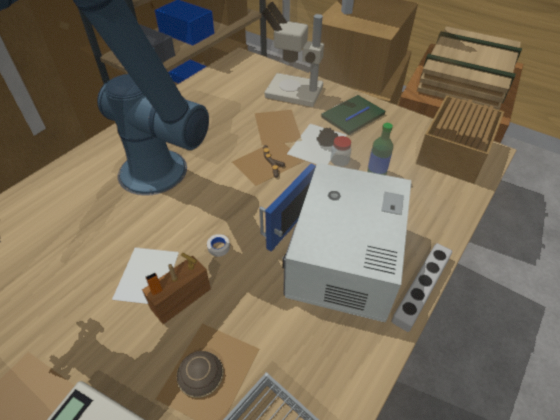

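View pics/top.png

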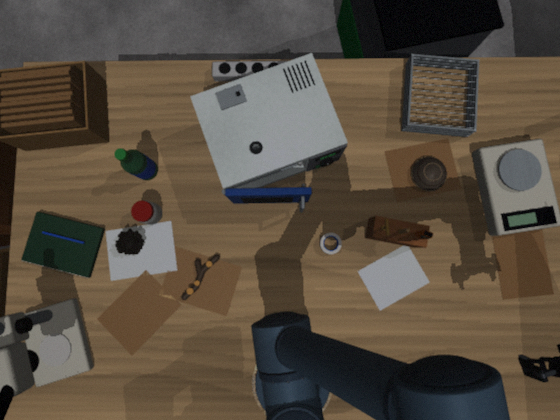

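```bash
python3 - <<'E'
from h import *
p=arm.capture('top'); print(p['rotation'].shape if hasattr(p['rotation'],'shape') else p['rotation'])
E
```

```text
(4,)
```

Both views agree. In the top view the dryer roof is around (268,120), the black port collar is at (256,147), and the blue open door runs along (228,193)–(310,193) with its handle near (303,200). The block is at (400,232), with the orange probe at its right end (425,234). Next I'll measure and enlarge.

```bash
cat >> h.py <<'E'
from scipy.spatial.transform import Rotation as R
def cam(p):
    if 'tool_from_camera' in p: raise Exception
    q=np.array(p['rotation']); return np.array(p['position']),R.from_quat(q[[1,2,3,0]]).as_matrix()
def wcam(p,s):
    q=np.array(s['tool_rot']); T=np.eye(4);T[:3,:3]=R.from_quat(q[[1,2,3,0]]).as_matrix();T[:3,3]=s['ee_pos']
    M=T@np.array(p['tool_from_camera']); return M[:3,3],M[:3,:3]
def onplane(p,c,uv,z):
    o,M=c; d=M@np.array([(uv[0]-p['cx'])/p['fx'],(uv[1]-p['cy'])/p['fy'],1]); return o+d*(z-o[2])/d[2]
def proj(p,c,X):
    o,M=c; v=M.T@(np.array(X)-o); return np.array([p['fx']*v[0]/v[2]+p['cx'],p['fy']*v[1]/v[2]+p['cy']])
E
python3 - <<'E'
from h import *
p=arm.capture('top'); c=cam(p); print(c[1].round(2).tolist())
P=lambda n,uv,z: print(n,onplane(p,c,uv,z).round(4))
P('port',(256,147),.194)
for uv in [(192,97),(313,55),(346,146)]: P('roof',uv,.19)
P('handle',(303,200),.153)
for uv in [(369,218),(432,224),(429,247),(366,237)]: P('blk',uv,.095)
P('probe',(427,234),.161)
im=cv2.cvtColor(p['pixels'],cv2.COLOR_RGB2BGR)
cv2.imwrite('pics/c1.png',np.hstack([cv2.resize(im[45:215,185:360],None,fx=3.2,fy=3.2,interpolation=2)[:544,:560],np.vstack([cv2.resize(im[205:260,360:440],None,fx=3,fy=3,interpolation=2),np.zeros((379,240,3),np.uint8)])]))
q=arm.capture('scene'); cs=cam(q)
print(onplane(q,cs,(335,195),.194), onplane(q,cs,(153,275),.161))
E
```

```text
[[-0.0, -0.99, 0.11], [-1.0, 0.01, 0.01], [-0.01, -0.11, -0.99]]
port [0.6401 0.0908 0.194 ]
roof [0.7761 0.2586 0.19  ]
roof [ 0.8881 -0.0586  0.19  ]
roof [ 0.642  -0.1396  0.19  ]
handle [ 0.508  -0.0298  0.153 ]
blk [ 0.4644 -0.2138  0.095 ]
blk [ 0.4469 -0.3857  0.095 ]
blk [ 0.3842 -0.3746  0.095 ]
blk [ 0.4122 -0.204   0.095 ]
probe [ 0.4171 -0.3464  0.161 ]
[0.64355725 0.09456743 0.194     ] [ 0.42092523 -0.34203362  0.161     ]
```

View pics/c1.png

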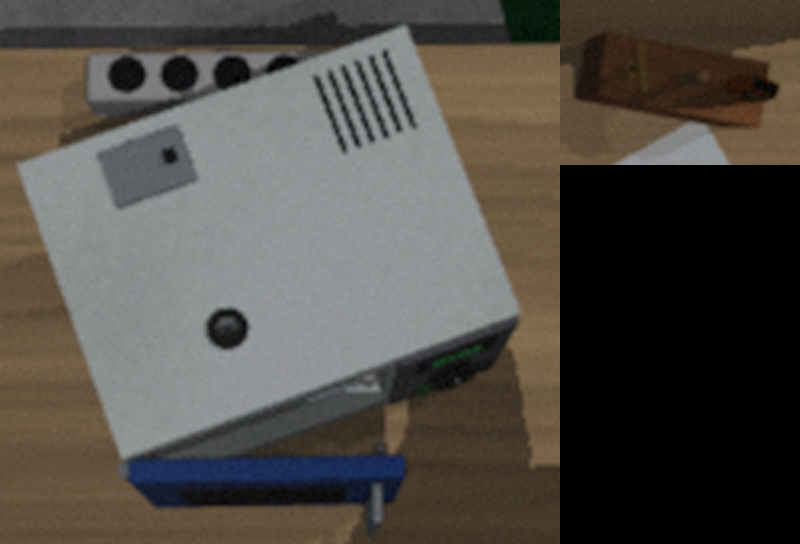

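```bash
python3 - <<'E'
from h import *
from scipy.optimize import least_squares
p=arm.capture('top'); c=cam(p)
A=np.array([onplane(p,c,uv,.19)[:2] for uv in [(191.2,95.9),(312.5,53.4),(347.2,144.1),(223.8,188.8)]])
L=np.array([(.13,.17),(.13,-.17),(-.13,-.17),(-.13,.17)])
rot=lambda a:np.array([[np.cos(a),-np.sin(a)],[np.sin(a),np.cos(a)]])
f=lambda v:((L@rot(v[2]).T+v[:2])-A).ravel()
r=least_squares(f,[.7,.06,.3]); print('dryer',r.x,'res',r.fun.round(4))
v=r.x; D=lambda xy:rot(v[2])@xy+v[:2]
print('port',D((-.06,.055)),onplane(p,c,(256.2,147.5),.194))
print('front-left corner',D((-.13,.17)),'front right of door',D((-.13,-.06)))
for uv in [(225,192),(311,187.8),(311.3,191)]: print('door',onplane(p,c,uv,.184))
# block: probe end etc
B=np.array([onplane(p,c,uv,.095)[:2] for uv in [(360+44/3,205+33/3),(360+208/3,205+64/3),(360+198/3,205+125/3),(360+17/3,205+95/3)]]);print(B)
print('tcp to base dist port',np.hypot(*D((-.06,.055))))
E
```

```text
dryer [0.71292231 0.05834475 0.34259849] res [-0.0008  0.0013 -0.0001 -0.0008  0.0006 -0.0027  0.0003  0.0021]
port [0.63793276 0.08999227] [0.63874279 0.09030227 0.194     ]
front-left corner [0.5333682  0.17479354] front right of door [ 0.61063342 -0.04183999]
door [0.5257902  0.17047214 0.184     ]
door [ 0.53522996 -0.04898387  0.184     ]
door [ 0.52698165 -0.04963627  0.184     ]
[[ 0.46981095 -0.22952059]
 [ 0.44054299 -0.37815211]
 [ 0.38512107 -0.36648709]
 [ 0.4131372  -0.20313481]]
tcp to base dist port 0.6442490273750041
```

```bash
python3 -m handwheel '[[[-1,0.04,-0.05,-0.02,0],[-1,0.08,-0.1,-0.02,0],[-1,0.13,-0.15,-0.02,-0.09],[-1,0.18,-0.2,-0.02,-0.09],[-1,0.22,-0.25,-0.02,-0.09],[-1,0.27,-0.3,-0.02,-0.09],[-1,0.32,-0.35,-0.02,-0.09],[-1,0.37,-0.4,-0.01,-0.09],[-1,0.4,-0.44,0,-0.09],[-1,0.42,-0.46,0,-0.09],[-1,0.427,-0.469,0,-0.09],[-1,0.427,-0.469,0,-0.09],[-1,0.427,-0.469,0,-0.09],[-1,0.427,-0.469,0.0,-0.09],[-1,0.427,-0.469,0.0,-0.09]]]' 30
python3 - <<'E'
from h import *
s=arm.state(); p=arm.capture('wrist'); save(p,'w1')
c=wcam(p,s); print(c[0], c[1][:,2], s['ee_pos'])
print(np.round(p['tool_from_camera'],3).tolist(),p['fx'])
for X in [(.638,.090,.194),(.528,.172,.184),(.535,-.049,.184)]: print(proj(p,c,X))
E
```

```text
time_s: 3.48
ee_pos: [0.4397, 0.0031, 0.2096]
tool_rot: [0.0, 0.986, 0.17, 0.0]
wrist_force: [-0.1, 0.1, 0.2]
grip_width: 0.0
finger_force: 0.0
[0.51149198 0.02686549 0.37436501] [-0.27416496 -0.09645481 -0.95683334] [0.4397237  0.00311951 0.20963795]
[[-0.002, -0.957, -0.291, 0.076], [1.0, -0.001, -0.001, 0.002], [0.001, -0.291, 0.957, -0.165], [0.0, 0.0, 0.0, 1.0]] 333.21599329541056
[ 234.3999628  -258.56491549]
[ 10.96322434 -23.74940105]
[422.99775148 117.97816698]
```

View pics/w1.png

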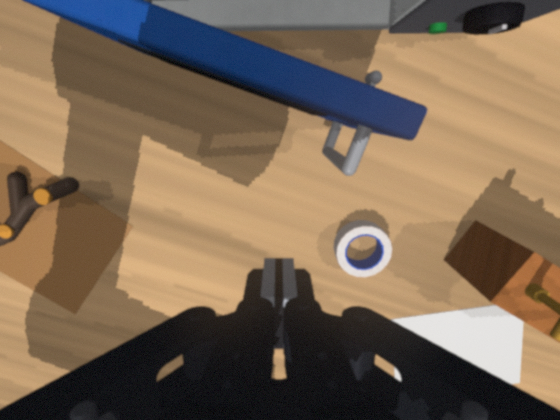

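The wrist view shows the closed fingers at (280,270), clear of the door. The leaf's free edge is near (422,115) and the handle near (350,150). Next I lower to just above the handle top and push.

```bash
python3 -m handwheel '[[[-1,0,0,0.03,0],[-1,0.0,0.0,0.05,0],[-1,0.02,0.006,0.05,0],[-1,0.04,0.013,0.05,0],[-1,0.05,0.016,0.05,0],[-1,0.058,0.019,0.05,0],[-1,0.066,0.021,0.05,0],[-1,0.072,0.023,0.05,0],[-1,0.078,0.025,0.05,0],[-1,0.084,0.027,0.05,0],[-1,0.088,0.029,0.05,0],[-1,0.092,0.03,0.05,0],[-1,0.092,0.03,0.05,0]]]'
python3 - <<'E'
from h import *
p=arm.capture('top');im=cv2.cvtColor(p['pixels'],cv2.COLOR_RGB2BGR)
cv2.imwrite('pics/c2.png',cv2.resize(im[120:250,200:360],None,fx=4,fy=4,interpolation=2))
E
```

```text
time_s: 5.15
ee_pos: [0.537, 0.0068, 0.1595]
tool_rot: [0.0, 0.985, 0.171, 0.0]
wrist_force: [-0.5, -0.4, 0.2]
grip_width: -0.001
finger_force: 0.0
```

View pics/c2.png

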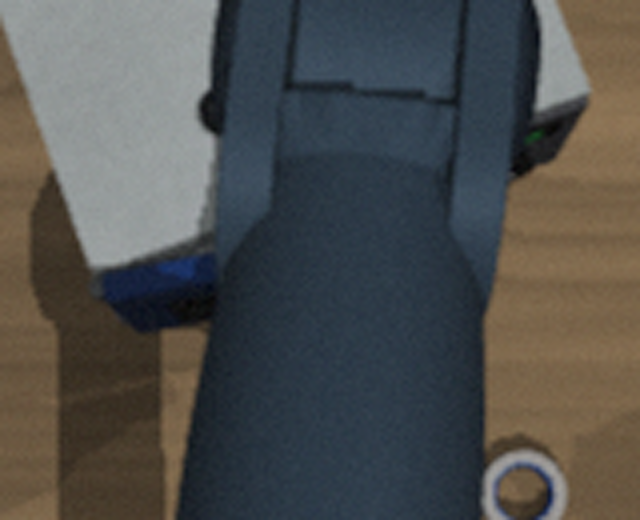

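The door follows the push: its top edge now slopes from (100,275) up to (215,255) in the crop. I'll continue gently.

```bash
python3 -m handwheel '[[[-1,0.003,0.001,0,0],[-1,0.006,0.002,0,0],[-1,0.009,0.003,0,0],[-1,0.011,0.003,0,0],[-1,0.013,0.004,0,0],[-1,0.013,0.004,0,0]]]'
```

```text
time_s: 5.95
ee_pos: [0.5505, 0.0074, 0.1595]
tool_rot: [0.0, 0.985, 0.171, 0.0]
wrist_force: [0.2, 0.6, 0.4]
grip_width: 0.002
finger_force: 0.0
```

```bash
python3 -m handwheel '[[[-1,0.002,0,0,0],[-1,0.004,0,0,0],[-1,0.006,0,0,0],[-1,0.006,0,0,0]]]'; python3 -m handwheel '[[[-1,0.002,0,0,0],[-1,0.004,0,0,0],[-1,0.006,0,0,0],[-1,0.006,0,0,0]]]'
```

```text
time_s: 6.45
ee_pos: [0.5552, 0.0086, 0.1593]
tool_rot: [0.001, 0.985, 0.17, -0.001]
wrist_force: [-4.0, -2.8, 2.0]
grip_width: 0.007
finger_force: 2.4
time_s: 6.95
ee_pos: [0.5621, 0.0119, 0.1595]
tool_rot: [-0.0, 0.985, 0.171, 0.0]
wrist_force: [0.4, 0.0, 0.4]
grip_width: 0.0
finger_force: 0.0
```

```bash
python3 -m handwheel '[[[-1,0.002,0,0,0],[-1,0.003,0,0,0],[-1,0.003,0,0,0]]]'; python3 -m handwheel '[[[-1,0.002,0,0,0],[-1,0.003,0,0,0],[-1,0.003,0,0,0]]]'
```

```text
time_s: 7.32
ee_pos: [0.5634, 0.0123, 0.1593]
tool_rot: [0.0, 0.985, 0.171, -0.001]
wrist_force: [-5.0, -1.2, 2.2]
grip_width: -0.001
finger_force: 2.4
time_s: 7.7
ee_pos: [0.5636, 0.0124, 0.1591]
tool_rot: [0.001, 0.985, 0.17, -0.003]
wrist_force: [-10.7, -3.9, 6.6]
grip_width: 0.001
finger_force: 6.6
```

It snapped over the catch (4.9 N, then 0) and now rests against the hard stop. I'll back off, rise, and look at the port with the wrist camera.

```bash
python3 -m handwheel '[[[-1,-0.03,0,0,0],[-1,-0.06,0,0,0],[-1,-0.06,-0.0,-0.06,0],[-1,-0.06,-0.02,-0.12,0],[-1,-0.04,-0.04,-0.14,0],[-1,-0.01,-0.05,-0.14,0],[-1,-0.005,-0.052,-0.14,0],[-1,-0.005,-0.052,-0.14,0],[-1,-0.005,-0.052,-0.14,0],[-1,-0.005,-0.052,-0.14,0]]]'
python3 - <<'E'
from h import *
s=arm.state(); p=arm.capture('wrist'); save(p,'w2')
c=wcam(p,s); print(s['ee_pos'],np.abs(s['qd']).max())
print('pred',proj(p,c,(.638,.09,.194)))
g=cv2.cvtColor(p['pixels'],cv2.COLOR_RGB2GRAY)
u,v=proj(p,c,(.638,.09,.194)).astype(int)
r=g[max(0,v-50):v+50,max(0,u-50):u+50]
m=(r<70).astype(np.uint8)
n,l,st,ce=cv2.connectedComponentsWithStats(m)
for i in range(1,n):
  if st[i,4]>60:
    print(st[i],ce[i]+[max(0,u-50),max(0,v-50)],onplane(p,c,ce[i]+[max(0,u-50),max(0,v-50)],.192))
E
```

```text
time_s: 8.95
ee_pos: [0.5445, 0.0602, 0.2995]
tool_rot: [0.0, 0.985, 0.17, -0.0]
wrist_force: [-0.0, 0.2, 0.6]
grip_width: 0.0
finger_force: 0.0
[0.54452199 0.06022039 0.29947898] 0.004376845352532071
pred [280.72426497  81.01024674]
[  30   19   43   47 1486] [280.9192463   73.75572005] [0.64303549 0.09162473 0.192     ]
```

View pics/w2.png

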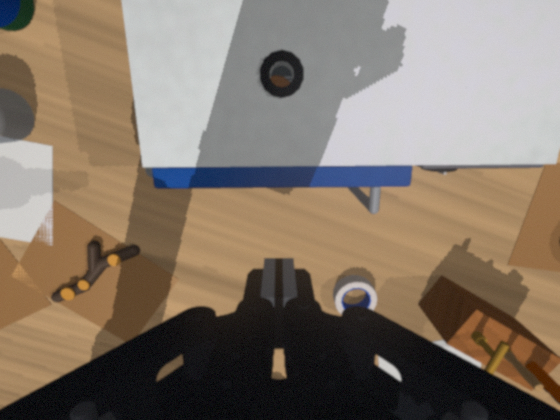

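The door is flush across its top edge (155,178)–(410,178), and the port collar is centred at (281,74). Next I move to a viewing pose beside the block, with the fingers turned and opened for the probe.

```bash
python3 -m handwheel '[[[1,-0.04,0.05,0,-0.1],[1,-0.08,0.1,0,-0.25],[1,-0.12,0.16,0,-0.4],[1,-0.16,0.21,0,-0.55],[1,-0.2,0.26,0,-0.7],[1,-0.23,0.31,0,-0.85],[1,-0.26,0.35,0,-1],[1,-0.28,0.38,0,-1.03],[1,-0.286,0.387,0,-1.03],[1,-0.286,0.387,0,-1.03],[1,-0.286,0.387,0,-1.03],[1,-0.286,0.387,0,-1.03],[1,-0.286,0.387,0,-1.03]]]'
python3 - <<'E'
from h import *
s=arm.state(); p=arm.capture('wrist'); save(p,'w3'); c=wcam(p,s); print(s['ee_pos'],np.abs(s['qd']).max())
print('pred',proj(p,c,(.417,-.343,.161)))
hsv=cv2.cvtColor(p['pixels'],cv2.COLOR_RGB2HSV)
for t in ['probe','tool_block']:
    for o in arm.outline_of(p,t)[:2]: print(t,o['p'],o['location'],int(o['pixels'].sum()))
t=arm.capture('top');im=cv2.cvtColor(t['pixels'],cv2.COLOR_RGB2BGR)
w=cv2.cvtColor(p['pixels'],cv2.COLOR_RGB2BGR)
cv2.imwrite('pics/c3.png',np.hstack([w[:,:400],cv2.resize(im[100:240,210:340],(390,420),interpolation=2)]))
E
```

```text
time_s: 10.62
ee_pos: [0.4062, -0.3991, 0.2998]
tool_rot: [0.0, 0.773, 0.634, 0.0]
wrist_force: [0.4, -0.8, 0.9]
grip_width: 1.0
finger_force: 0.0
[ 0.40617542 -0.39908644  0.29978117] 0.00597944705268649
pred [275.72720825 131.52402776]
probe 0.59 [282.5, 134.8] 542
tool_block 0.96 [276.4, 74.3] 7528
```

View pics/c3.png

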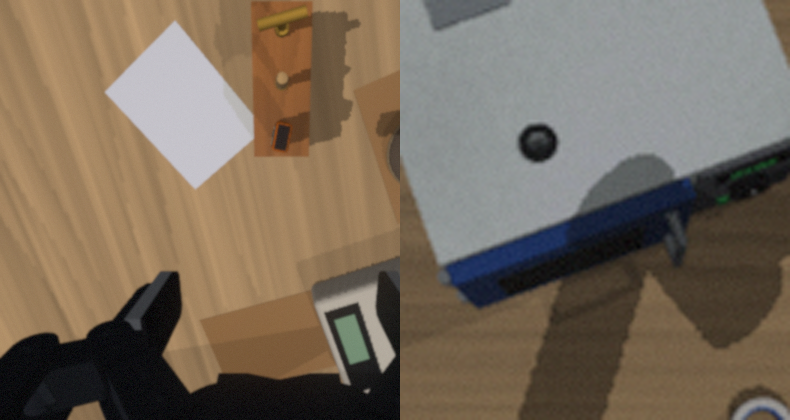

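The door is fully flush in the top view. In the wrist view the probe's dark top is at (282,137), slightly turned relative to the block. I'll measure its centre and yaw.

```bash
python3 - <<'E'
from h import *
s=arm.state(); p=arm.capture('wrist'); c=wcam(p,s)
o=arm.outline_of(p,'probe')[0]; m=o['pixels'].astype(np.uint8)
def rep(m,z,n):
    k=cv2.findContours(m,0,1)[0]; k=max(k,key=cv2.contourArea)[:,0,:]
    W=np.array([onplane(p,c,q,z)[:2] for q in k],np.float32)*1000
    r=cv2.minAreaRect(W); print(n,r, int(m.sum()))
    b=cv2.boxPoints(r); e=b[1]-b[0]; f=b[2]-b[1]; l=e if np.hypot(*e)>np.hypot(*f) else f
    print('  long axis yaw',np.degrees(np.arctan2(l[1],l[0])), 'sizes',np.hypot(*e),np.hypot(*f))
rep(m,.161,'outline')
g=p['pixels'][115:165,255:310]; gr=cv2.cvtColor(g,cv2.COLOR_RGB2GRAY)
d=np.zeros((420,560),np.uint8); 
n,l,st,ce=cv2.connectedComponentsWithStats((gr<55).astype(np.uint8)); i=1+np.argmax(st[1:,4]); d[115:165,255:310]=(l==i); rep(d,.161,'dark')
b=arm.outline_of(p,'tool_block')[0]; mb=b['pixels'].astype(np.uint8); rep(mb,.095,'block')
cv2.imwrite('pics/c4.png',cv2.resize(cv2.cvtColor(g,cv2.COLOR_RGB2BGR),None,fx=8,fy=8,interpolation=0))
E
```

```text
outline ((420.5738830566406, -348.11383056640625), (27.088647842407227, 17.03519630432129), 69.49128723144531) 555
  long axis yaw 69.49135 sizes 17.035208 27.088663
dark ((421.6196594238281, -348.6791687011719), (20.946529388427734, 9.921656608581543), 67.46672058105469) 262
  long axis yaw 67.4668 sizes 9.921638 20.94652
block ((430.9690856933594, -300.08197021484375), (150.3248291015625, 61.59303665161133), 78.49720764160156) 7600
  long axis yaw 78.49721 sizes 61.59305 150.32481
```

View pics/c4.png

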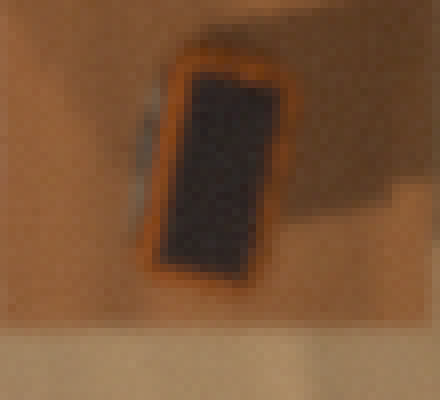

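The crop shows the grip with its long axis tilted at about 69° yaw, centred at (.421,-.348). I'll move over it and check the alignment between the fingers.

```bash
python3 -m handwheel '[[[1,0.02,0.002,0.02,0.1],[1,0.04,0.004,0.06,0.17],[1,0.053,0.0045,0.1,0.17],[1,0.053,0.0045,0.11,0.17],[1,0.053,0.0045,0.11,0.17],[1,0.053,0.0045,0.11,0.17],[1,0.053,0.0045,0.11,0.17]]]'
python3 - <<'E'
from h import *
s=arm.state(); p=arm.capture('wrist'); save(p,'w5'); c=wcam(p,s); print(s['ee_pos'],s['tool_rot'])
print('pred TCP axis', [proj(p,c,(s['ee_pos'][0],s['ee_pos'][1],z)).round(1) for z in (.208,.161,.13,.095)])
for o in arm.outline_of(p,'probe')[:1]:
    m=o['pixels'].astype(np.uint8); print(o['p'],o['location'],m.sum())
    k=max(cv2.findContours(m,0,1)[0],key=cv2.contourArea)[:,0,:]
    W=np.array([onplane(p,c,q,.161)[:2] for q in k],np.float32)*1000; print(cv2.minAreaRect(W))
E
```

```text
time_s: 11.85
ee_pos: [0.4214, -0.3502, 0.1912]
tool_rot: [0.002, 0.825, 0.566, 0.0]
wrist_force: [-0.1, -0.1, 0.3]
grip_width: 1.003
finger_force: 0.0
[ 0.42138576 -0.35022696  0.19117517] [1.67650619e-03 8.24727159e-01 5.65528305e-01 1.95099819e-04]
pred TCP axis [array([274.3, 270. ]), array([275. , 235.8]), array([275.3, 220.3]), array([275.6, 206.9])]
0.95 [275.3, 221.2] 1393
((423.92303466796875, -341.39849853515625), (38.97345733642578, 15.525786399841309), 67.91154479980469)
```

View pics/w5.png

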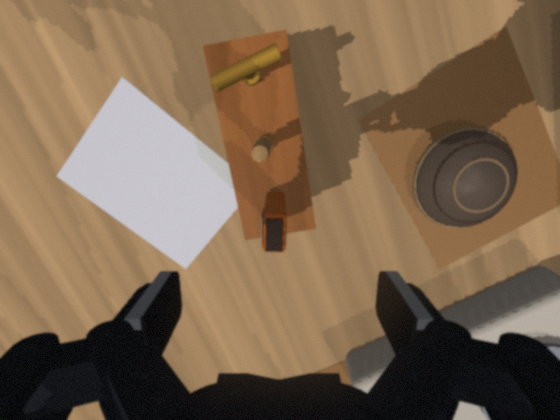

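The probe top is at (275,234). The fingertips sit at columns 180 and 378 (midline 279), so the probe is about 2–3 mm towards tool −y. I'll shift by 2 mm, go lower and check again.

```bash
python3 -m handwheel '[[[1,0,-0.002,0.025,0],[1,0,-0.002,0.045,0],[1,0,-0.002,0.055,0],[1,0,-0.002,0.055,0],[0,0,-0.002,0.055,0],[0,0,-0.002,0.055,0],[-0.1,0,-0.002,0.055,0],[-0.1,0,-0.002,0.055,0]]]'
python3 - <<'E'
from h import *
s=arm.state(); p=arm.capture('wrist'); save(p,'w6'); c=wcam(p,s); print(s['ee_pos'],p['cx'],p['cy'])
print('pred TCP axis', [proj(p,c,(s['ee_pos'][0],s['ee_pos'][1],z)).round(1) for z in (s['ee_pos'][2],.161,.13,.095)])
E
```

```text
time_s: 12.95
ee_pos: [0.4189, -0.3482, 0.1348]
tool_rot: [0.0, 0.825, 0.566, 0.0]
wrist_force: [0.0, -0.1, -0.2]
grip_width: 0.446
finger_force: 0.0
[ 0.41886572 -0.3481919   0.13476996] 278.4148071914988 213.35496470552698
pred TCP axis [array([274.6, 255.8]), array([273.9, 279.2]), array([274.7, 252.2]), array([275.3, 230.6])]
```

View pics/w6.png

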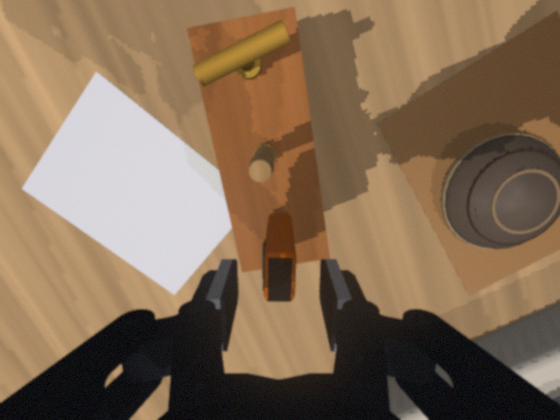

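The grip spans columns 266–294 (middle 280) between pads at 238 and 320 (middle 279), so it is centred. I'll descend to grasp height, close, and check.

```bash
python3 -m handwheel '[[[-0.1,0,0,0.012,0],[-0.1,0,0,0.024,0],[-0.1,0,0,0.024,0],[-0.5,0,0,0.024,0],[-0.6,0,0,0.024,0],[-0.7,0,0,0.024,0],[-1,0,0,0.024,0],[-1,0,0,0.024,0],[-1,0,0,0.024,0],[-1,0,0,0.024,0]]]' 40
```

```text
time_s: 14.25
ee_pos: [0.419, -0.3484, 0.1109]
tool_rot: [0.001, 0.825, 0.566, 0.0]
wrist_force: [0.1, -0.5, 4.0]
grip_width: 0.167
finger_force: 39.8
```

```bash
python3 -m handwheel '[[[-1,0,0,-0.01,0],[-1,0,0,-0.025,0],[-1,0,0,-0.045,0],[-1,0,0,-0.07,0],[-1,0,0,-0.1,0],[-1,0,0,-0.13,0],[-1,0,0,-0.16,0],[-1,0,0,-0.19,0],[-1,0,0,-0.21,0],[-1,0,0,-0.22,0],[-1,0,0,-0.22,0],[-1,0,0,-0.22,0]]]'
python3 - <<'E'
from h import *
s=arm.state(); p=arm.capture('wrist'); save(p,'w7'); c=wcam(p,s); e=s['ee_pos'];print(e,s['grip_width'],s['moment'])
print('pred ring,tip',[proj(p,c,e-[0,0,d]).round(1) for d in (.0163,.0413,.1013)])
for t in ('probe','probe_ring','probe_tip'):
  for o in arm.outline_of(p,t)[:2]:
    m=o['pixels']; r,q=np.nonzero(m); print(t,round(o['p'],2),o['location'],m.sum(),r.min(),r.max(),q.min(),q.max())
    if t=='probe':
        for row in range(r.min(),r.max()+1,6): print(row,q[r==row].min() if (r==row).any() else '',q[r==row].max() if (r==row).any() else '')
for n in('scene','top'):
  t=arm.capture(n)
  for k in ('needle','borer','tool_block','probe'):
    print(n,k,[(round(o['p'],2),o['location']) for o in arm.outline_of(t,k)[:1]])
E
```

```text
time_s: 15.75
ee_pos: [0.4184, -0.3477, 0.3296]
tool_rot: [-0.001, 0.825, 0.566, -0.0]
wrist_force: [0.4, -0.0, 0.3]
grip_width: 0.165
finger_force: 39.4
[ 0.41842084 -0.34771949  0.32961189] 0.16533967904134828 [ 0.07543924 -0.01799376  0.02866112]
pred ring,tip [array([274.9, 244.3]), array([275.4, 229.9]), array([276.2, 205.5])]
probe 0.57 [282.6, 277.1] 3758 203 334 261 296
203 278 280
209 276 281
215 276 282
221 276 282
227 267 290
233 265 292
239 265 293
245 264 293
251 263 294
257 263 294
263 262 295
269 262 295
275 261 296
281 261 296
287 261 296
293 261 296
299 261 296
305 261 296
311 261 296
317 261 296
323 261 296
329 263 295
probe_ring 0.64 [276.7, 279.6] 3811 203 333 261 297
probe_tip 0.65 [281.3, 279.4] 3625 203 333 261 297
scene needle [(0.48, [174.1, 267.8])]
scene borer [(0.67, [189.9, 259.8])]
scene tool_block [(0.57, [176.0, 292.1])]
scene probe [(0.64, [135.3, 236.5])]
top needle [(0.59, [404.3, 225.4])]
top borer [(0.47, [388.2, 229.1])]
top tool_block [(0.73, [398.6, 232.0])]
top probe [(0.7, [452.7, 227.0])]
```

The probe is held upright: the stem's tip is at column 279, row 203 in the wrist image. I'll carry it above the port.

```bash
python3 -m handwheel '[[[-1,0.02,0.002,0,0],[-1,0.06,0.006,0,0],[-1,0.1,0.01,0,0],[-1,0.145,0.015,0,0],[-1,0.19,0.02,0,0],[-1,0.235,0.025,0,0],[-1,0.28,0.03,0,0],[-1,0.325,0.033,0,0],[-1,0.37,0.037,0,0],[-1,0.41,0.041,0,0],[-1,0.445,0.045,0,0],[-1,0.47,0.047,0,0],[-1,0.485,0.049,0,0],[-1,0.49,0.049,0,0],[-1,0.49,0.049,0.01,0],[-1,0.49,0.049,0.018,0],[-1,0.49,0.049,0.018,0],[-1,0.49,0.049,0.018,0],[-1,0.49,0.049,0.018,0]]]'
cat >> h.py <<'E'
def collar(p,uv,thr=60,h=45):
    u,v=np.round(uv).astype(int); g=cv2.cvtColor(p['pixels'],cv2.COLOR_RGB2GRAY)
    y0=max(0,v-h);x0=u-h; r=(g[y0:v+h,x0:u+h]<thr).astype(np.uint8)
    n,l,st,ce=cv2.connectedComponentsWithStats(r); i=1+np.argmax(st[1:,4])
    k=max(cv2.findContours((l==i).astype(np.uint8),0,1)[0],key=cv2.contourArea)
    k=cv2.convexHull(k); e=cv2.fitEllipse(k); return np.array(e[0])+[x0,y0],e[1],e[2],st[i]
E
python3 - <<'E'
from h import *
s=arm.state(); p=arm.capture('wrist'); save(p,'w8'); c=wcam(p,s); e=s['ee_pos'];print(e,s['grip_width'],s['tool_rot'])
pp=proj(p,c,(.641,.092,.194)); print('port pred',pp,'tip',proj(p,c,e-[0,0,.101]))
g=cv2.cvtColor(p['pixels'],cv2.COLOR_RGB2GRAY)
np.set_printoptions(linewidth=250)
print(g[170:236:3,245:317:3])
for n in('scene','top'):
  t=arm.capture(n); save(t,n+'8'); ct=cam(t)
  print(n,'port',proj(t,ct,(.641,.092,.194)),'tip',proj(t,ct,e-[0,0,.101]),[(round(o['p'],2),o['location']) for o in arm.outline_of(t,'probe')[:1]])
E
```

```text
time_s: 18.82
ee_pos: [0.6408, 0.0914, 0.313]
tool_rot: [0.0, 0.825, 0.566, 0.0]
wrist_force: [-0.5, -0.6, -0.3]
grip_width: 0.168
finger_force: 39.3
[0.64083622 0.09136516 0.31296803] 0.16796350999783177 [2.35523468e-04 8.24629960e-01 5.65672419e-01 2.96956287e-04]
port pred [275.98396199 199.34616119] tip [275.92577267 205.53102053]
[[122 108 105 115 125 125 124 122 128 126 128 128 128 128 129 129 129 129 128 130 127 129 132 129]
 [123 114 111 105 119 123 123 123 124 127 127 127 128 127 128 128 129 131 130 129 127 130 129 131]
 [123 125 126 109 106 114 125 125 126 125 126 129 131 128 130 129 132 131 129 128 129 130 131 129]
 [127 126 124 119 107 107 121 124 118 111 105 100 120 126 128 129 130 129 129 129 129 131 130 129]
 [127 125 123 125 124 111 105 107  77  55  46  38  41  52  90 127 130 130 131 130 129 130 131 131]
 [127 129 127 124 126 116 104  69  38  37  35  34  39  37  42  69 119 128 129 129 130 128 129 131]
 [128 127 128 126 124 111  65  35  34  41  37  39  42  36  38  43  63 129 130 129 128 131 128 129]
 [129 128 129 127 124 103  41  34  38  49  55  56  57  59  42  40  42 
[... 905 characters left out ...]
9 131 130 133]
 [129 128 129 129 129 128 129 132 131 131 106  66  76 124 130 127 129 130 128 128 127 130 132 133]
 [127 129 129 129 134 129 129 131 122 113  88  65  71 113 117 126 127 130 126 133 128 131 131 134]
 [127 124 129 130 131 130 129 115  66  58  58  58  59  58  63  92 132 130 132 132 132 134 145 178]
 [126 126 129 129 130 131 128  80  58  59  59  61  62  61  61  61 122 130 133 144 166 186 194 196]
 [128 129 128 131 129 130 126  70  57  54  61  57  57  62  60  58 127 158 183 191 195 196 197 196]]
scene port [333.6487245  195.16132211] tip [334.15083982 190.4366646 ] [(0.78, [335.1, 163.5])]
top port [255.53855332 146.6426379 ] tip [255.25856586 144.80291046] [(0.55, [332.0, 239.2])]
```

```bash
cat > a.py <<'E'
from h import *
s=arm.state(); p=arm.capture('wrist'); c=wcam(p,s); e=np.array(s['ee_pos'])
g=cv2.cvtColor(p['pixels'],cv2.COLOR_RGB2GRAY).astype(int)
ax=proj(p,c,[*e[:2],.194]); print('ee',e,'axis pred at .194',ax)
# rays from approx centre, subpixel dark->bright outer edge, skip the stem directions
c0=np.array([278.5,198.5]); pts=[]
f=cv2.GaussianBlur(g.astype(np.float32),(0,0),.7)
for t in np.radians(np.arange(0,360,4)):
    if abs(np.degrees(t)-90)<25 or 200<np.degrees(t)<275: continue   # stem (below), shadow (upper left)
    r=np.arange(12,30,.1); q=c0[:,None]+r*np.array([[np.cos(t)],[np.sin(t)]])
    v=cv2.remap(f,q[0].astype(np.float32)[None],q[1].astype(np.float32)[None],1)[0]
    i=np.argmax(v>85); pts.append(q[:,i])
pts=np.array(pts,np.float32)
W=np.array([onplane(p,c,q,.1925)[:2] for q in pts])*1000
from scipy.optimize import least_squares
r=least_squares(lambda x:np.hypot(*(W-x[:2]).T)-x[2],[641,92,17],loss='soft_l1'); print('collar circle',r.x,'rms',np.sqrt((r.fun**2).mean()))
# stem axis: columns centre below the collar and tip
for row in (205,208,211,214,217,220,222):
    seg=255-f[row,268:292]; 
    print(row,np.round(f[row,270:290]).astype(int))
print('col 279.3 corr'); 
E
python3 a.py
```

```text
ee [0.64082823 0.09148831 0.31261345] axis pred at .194 [276.12594599 200.14500584]
collar circle [642.81309407  91.59250038  16.67374459] rms 0.1104336882513302
205 [60 72 81 85 85 82 75 70 67 66 68 73 81 86 87 83 74 61 49 44]
208 [37 42 50 58 65 68 68 67 66 66 66 66 65 62 57 50 45 41 39 37]
211 [37 39 38 38 40 49 58 64 65 66 64 60 53 45 40 39 39 40 42 46]
214 [61 51 46 43 44 50 59 64 66 66 64 61 54 48 47 50 55 64 77 94]
217 [123 119 115 110 101  88  76  69  66  66  66  71  85 100 109 115 118 122
 125 127]
220 [130 130 130 128 120 104  83  70  66  65  68  78  97 114 124 126 127 127
 127 128]
222 [129 129 129 127 119 102  82  70  66  66  69  78  97 116 125 126 126 127
 127 127]
col 279.3 corr
```

The stem and collar agree within 1 mm in the same image. I'll apply the small correction and descend partway, then re-measure.

```bash
python3 -m handwheel '[[[-1,0.001,-0.0005,0,0],[-1,0.001,-0.0005,0.008,0],[-1,0.001,-0.0005,0.016,0],[-1,0.001,-0.0005,0.024,0],[-1,0.001,-0.0005,0.032,0],[-1,0.001,-0.0005,0.04,0],[-1,0.001,-0.0005,0.048,0],[-1,0.001,-0.0005,0.054,0],[-1,0.001,-0.0005,0.058,0],[-1,0.001,-0.0005,0.06,0],[-1,0.001,-0.0005,0.06,0],[-1,0.001,-0.0005,0.06,0]]]'
python3 - <<'E'
from h import *
np.set_printoptions(linewidth=250)
s=arm.state(); e=np.array(s['ee_pos']); print(e,s['tool_rot'],s['wrist_force'])
p=arm.capture('wrist'); c=wcam(p,s); save(p,'w9')
g=cv2.cvtColor(p['pixels'],cv2.COLOR_RGB2GRAY)
print('wrist',proj(p,c,[*e[:2],.194]),proj(p,c,[*e[:2],.2]))
print(g[186:250:2,240:320:3])
t=arm.capture('scene'); save(t,'scene9'); ct=cam(t)
print('scene port',proj(t,ct,(.641,.092,.194)),'ring',proj(t,ct,e-[0,0,.0409]),'orig',proj(t,ct,e-[0,0,.0159]))
x=t['pixels']; gs=cv2.cvtColor(x,cv2.COLOR_RGB2GRAY)
print(gs[165:210,318:352])
o=arm.outline_of(t,'probe')[0]; r,q=np.nonzero(o['pixels']); print(o['p'],o['location'],r.min(),r.max(),q.min(),q.max())
E
```

```text
time_s: 20.62
ee_pos: [0.6408, 0.0926, 0.2528]
tool_rot: [0.0, 0.825, 0.566, 0.0]
wrist_force: [-0.0, 0.1, -1.6]
grip_width: 0.173
finger_force: 39.3
[0.64077702 0.09257139 0.25275468] [1.99088027e-04 8.24559837e-01 5.65774693e-01 1.79473719e-04] [-0.01848342  0.11483339 -1.60166137]
wrist [275.5112306  221.51979709] [275.43647309 224.25064244]
[[106 107 108 118 125 126 126 126 126 128 131 131 130 130 131 128 129 128 131 129 131 130 131 130 131 133 132]
 [109 107 109 108 118 124 127 128 127 127 128 131 131 130 129 129 129 127 131 132 134 131 132 130 130 131 130]
 [110 109 107 108 108 119 128 128 126 125 130 128 130 130 131 129 129 131 129 131 132 130 128 131 131 130 134]
 [109 109 109 109 109 113 126 128 126 126 127 129 131 130 131 132 129 131 131 131 133 132 131 131 130 130 132]
 [107 110 116 113 110 110 123 127 127 128 127 125 125 129 130 131 131 130 130 132 132 131 131 130 127 130 132]
 [117 125 129 117 107 109 117 121 129 124 120 113 113 121 123 129 131 130 131 132 131 129 129 130 131 129 130]
 [127 128 127 124 109 108 106 111 121 113 110 107  98  89 102 118 125 129 130 131 130 1
[... 2432 characters left out ...]
 128 129 130 131 131 134 129 132]
 [130 129 131 131 130 131 129 129  87  53  55  59  56  56  57  57  57  58 114 129 127 129 129 130 130 131 133]
 [130 128 131 130 130 131 130 128  82  55  54  56  55  58  55  57  55  58 108 129 130 130 129 129 132 129 131]
 [131 132 130 131 129 128 130 127  76  54  57  57  56  58  58  56  59  57 102 129 128 128 129 129 131 131 132]]
scene port [333.6487245  195.16132211] ring [334.36623338 190.18706265] orig [335.34498668 183.25420822]
[[134 133 132 ...  73  75  79]
 [132 134 133 ...  83  87  92]
 [133 134 133 ...  98  99 101]
 ...
 [189 189 188 ... 140 140 141]
 [190 189 189 ... 139 140 138]
 [190 190 188 ... 141 140 139]]
0.63 [331.6, 180.8] 163 196 331 341
```

```bash
cat > b.py <<'E'
from h import *
from scipy.optimize import least_squares
np.set_printoptions(linewidth=250,threshold=10000)
s=arm.state(); p=arm.capture('wrist'); c=wcam(p,s); e=np.array(s['ee_pos'])
ax=proj(p,c,[*e[:2],.194]); c0=ax+[2.7,0]; f=cv2.GaussianBlur(cv2.cvtColor(p['pixels'],cv2.COLOR_RGB2GRAY).astype(np.float32),(0,0),.7)
pts=[]
for d in range(-80,35,3):   # right side and up; plus left side
  for a in (d,180-d):
    if 195<a<262: continue
    t=np.radians(a); r=np.arange(14,34,.1); q=c0[:,None]+r*np.array([[np.cos(t)],[np.sin(t)]])
    v=cv2.remap(f,q[0].astype(np.float32)[None],q[1].astype(np.float32)[None],1)[0]
    i=np.argmax(v>85); pts.append(q[:,i])
W=np.array([onplane(p,c,q,.1925)[:2] for q in pts])*1000
r=least_squares(lambda x:np.hypot(*(W-x[:2]).T)-x[2],[641,92,17],loss='soft_l1')
q=np.array(s['tool_rot']);T=R.from_quat(q[[1,2,3,0]]).as_matrix()
stem=e[:2]*1000+2.2*T[:2,1]
d=r.x[:2]-stem
print('ee',e,'tilt z axis',T[:,2],'collar',r.x,'rms',np.sqrt((r.fun**2).mean()),'stem',stem,'move tool x,y mm',d@T[:2,0],d@T[:2,1])
E
cat > s.py <<'E'
from h import *
np.set_printoptions(linewidth=250,threshold=10000)
s=arm.state(); e=np.array(s['ee_pos'])
t=arm.capture('scene'); ct=cam(t); save(t,'scene_last')
gs=cv2.cvtColor(t['pixels'],cv2.COLOR_RGB2GRAY)
print('ring',proj(t,ct,e-[0,0,.0409]),'orig',proj(t,ct,e-[0,0,.0159]))
print(gs[176:208,322:350])
print(t['pixels'][176:208,322:350,0].astype(int)-t['pixels'][176:208,322:350,2])
E
python3 b.py; python3 s.py
```

```text
ee [0.64076214 0.09262754 0.25270242] tilt z axis [ 4.50033951e-04 -6.02649908e-05 -9.99999897e-01] collar [642.84431374  91.61935477  16.68632007] rms 0.12795868799013405 stem [642.81483937  91.83607444] move tool x,y mm -0.19160570310342886 0.1054675813605579
ring [334.35903496 190.19792298] orig [335.33756408 183.26596846]
[[134 135 133 134 133 134 139 155 161 135 101  93  93  94  93  93  96  94  91  97 135 158 163 166 171 172 173 173]
 [134 133 133 133 132 134 135 137 137 116  98  93  95  95  92  94  92  91  95 104 148 162 165 171 175 174 172 174]
 [135 135 135 134 135 133 133 133 131 110  95  91  93  95  93  94  94  92  95 109 149 163 167 172 174 175 174 175]
 [135 134 134 133 135 135 135 134 129 110  95  94  95  95  95  93  93  93  94 110 153 167 172 176 175 176 174 174]
 [136 134 135 136 134 135 134 134 125 107  94  94  95  95  94  93  94  93  95 118 159 174 173 174 176 174 175 174]
 [134 134 136 135 135 135 135 131 122 104  94  94  95  94  93  94  93  96 100 127 155 164 170 174 175 175 174 174]
 [134 135 133 135 134 134 133 133 116  99  93  93  95  95  94  96  93  99 104 121 
[... 4993 characters left out ...]
 1]
 [-2 -1 -1 -1  1  0  0 -1 -1  0  1  0  1  0  0 -1  0  0 -1  0 -1  0 -1  0  0  0  0 -1]
 [-1  0 -1  0 -1 -1  0  1  0  0  0  0 -1 -1 -1 -1 -1  0 -1  0 -1 -1  0  0  1  1  0 -1]
 [ 0 -1 -1 -1 -1  0 -1 -1  0  1  0 -1 -1 -1 -1  0  1 -1  0  0  1  0  0 -1  0 -2 -1  0]
 [-1  0 -1 -2 -1  0 -1 -1 -1 -1 -1  0 -1 -1 -1  1 -1  0  0 -1 -1 -1  0  0  0  1  0  0]
 [ 0 -1 -1 -1 -1  0  0  1 -1 -2 -1 -1  0 -1  0  0 -1 -1 -1 -1 -1 -1 -1  0  0  0 -1 -1]
 [-1 -1 -1  0 -1  0 -1 -1  0  0  0  0 -1 -1  0  0  0 -1 -1 -1  0 -1 -1 -2  0 -1  1  2]
 [-1 -1 -2  0 -2 -1 -2 -1 -1 -1 -1 -1 -2 -2 -1  0  0 -1 -1 -1 -1  0 -1 -1 -1 -1  0 -1]
 [-1 -2 -2 -1 -2 -2 -1 -1  0 -1 -1  0 -1 -1  0  0 -1 -1 -1 -1 -1 -1  0  0 -1 -1 -2  0]]
```

```bash
python3 - <<'E'
from h import *
np.set_printoptions(linewidth=250,threshold=10000)
t=arm.capture('scene'); ct=cam(t); e=np.array([.6408,.0914,.3130])
im=cv2.imread('pics/scene8.png'); g=cv2.cvtColor(im,6)
for d in (.0159,.0394,.0409,.0424,.1009): print(d,proj(t,ct,e-[0,0,d]).round(2))
print(g[160:194,328:346])
E
```

```text
0.0159 [337.61 165.8 ]
0.0394 [336.61 172.89]
0.0409 [336.55 173.33]
0.0424 [336.49 173.78]
0.1009 [334.15 190.39]
[[180 172 143 115 108  97  90  90  92  90  90  91  90  91  89  89  95 101]
 [177 158 134 117 109  96  89  91  91  91  92  90  91  90  92  90  98 101]
 [170 151 140 127 110  95  89  88  92  91  93  90  90  90  90  91  98 104]
 [160 145 143 139 119 100  90  89  91  93  91  92  91  92  91  92 100 104]
 [145 141 142 141 129 104  91  92  93  93  93  91  89  91  91  96 100 103]
 [136 136 137 136 128 109  94  89  91  94  92  92  92  92  96  99 101 100]
 [132 132 133 132 132 118 102  93  93  94  92  97 106 107 105 105 103 101]
 [133 132 132 131 132 129 118 104  96  92  98 120 137 138 135 132 128 127]
 [133 132 132 132 132 132 128 114 104  97 108 145 160 162 162 161 163 160]
 [132 131 131 131 133 132 125 117 109 106 119 152 162 164 164 165 172 173]
 [133 134 133 134 133 131 123 118 110 106 128 154 163 164 164 167 173 175]
 [133 132 133 133 133 135 125 117 111 107 134 156 163 164 165 171 174 174]
 [133 131 133 132 145 148 133 119 107 105 135 158 164 166 168 172 175 174]
 [134 134 
[... 865 characters left out ...]
135 134 134 133 134 137]
 [134 136 135 135 134 133 119 108 114 130 134 133 134 135 134 134 134 133]
 [137 136 136 136 135 134 118 108 118 130 135 135 135 135 135 134 136 134]
 [136 135 137 138 136 134 119 109 118 130 135 134 135 134 134 135 136 133]
 [135 137 139 138 136 132 116 109 126 135 136 135 135 135 133 134 136 134]
 [137 137 136 135 135 126 112 108 127 134 135 135 136 136 136 135 137 136]
 [138 136 130 124 123 116 103 102 117 127 131 135 137 137 137 136 135 136]
 [133 125 109  94  89  87  86  89  91 106 119 132 136 136 137 137 138 137]
 [120  97  87  83  88  90  90  88  84  88  97 120 133 135 138 137 137 135]
 [105  83  83  96 103 109 108 105  97  88  88  99 127 135 136 137 137 138]]
```

```bash
python3 -m handwheel '[[[-1,0,0,0.004,0],[-1,0,0,0.008,0],[-1,0,0,0.012,0],[-1,0,0,0.015,0],[-1,0,0,0.017,0],[-1,0,0,0.018,0],[-1,0,0,0.018,0],[-1,0,0,0.018,0],[-1,0,0,0.018,0],[-1,0,0,0.018,0]]]'; python3 b.py
```

```text
time_s: 22.18
ee_pos: [0.6407, 0.0926, 0.2345]
tool_rot: [0.0, 0.825, 0.566, 0.0]
wrist_force: [-0.2, 0.7, -0.8]
grip_width: 0.17
finger_force: 39.3
ee [0.64066511 0.09259946 0.23453629] tilt z axis [ 1.30580434e-04 -1.02416619e-04 -9.99999986e-01] collar [642.86295264  91.59991221  16.70652787] rms 0.11608783914356696 stem [642.71782575  91.80803617] move tool x,y mm -0.14198335047531663 0.2102810520283482
```

The ring is within 0.5 mm of level and centred to about 0.3 mm. I'll make one tiny trim, let it settle, and do a last check against the scene camera.

```bash
python3 -m handwheel '[[[-1,-0.0001,0.0001,-0.0004,0],[-1,-0.0001,0.0001,-0.0004,0],[-1,-0.0001,0.0001,-0.0004,0],[-1,-0.0001,0.0001,-0.0004,0],[-1,-0.0001,0.0001,-0.0004,0],[-1,-0.0001,0.0001,-0.0004,0]]]'; python3 b.py; python3 - <<'E'
from h import *
np.set_printoptions(linewidth=250,threshold=10000)
s=arm.state(); e=np.array(s['ee_pos']);print(np.abs(s['qd']).max(),s['wrist_force'])
t=arm.capture('scene'); ct=cam(t); print('ring',proj(t,ct,e-[0,0,.0409]),'port',proj(t,ct,(.6408,.0925,.194)))
print(cv2.cvtColor(t['pixels'],cv2.COLOR_RGB2GRAY)[186:202,324:344])
E
```

```text
time_s: 22.98
ee_pos: [0.6407, 0.0925, 0.2349]
tool_rot: [0.0, 0.825, 0.566, -0.0]
wrist_force: [0.3, -0.6, -1.0]
grip_width: 0.167
finger_force: 39.3
ee [0.64066885 0.09249473 0.23488617] tilt z axis [ 1.89393421e-05 -9.07475965e-05 -9.99999996e-01] collar [642.8754738   91.54946069  16.71541961] rms 0.12395134555524116 stem [642.72158258  91.70334255] move tool x,y mm -0.08822321068886697 0.1989442167978724
0.0018154451730747702 [ 0.7000354   0.40845686 -1.39805323]
ring [333.62308639 195.02157478] port [333.68075907 195.01677362]
[[135 134 135 134 134 131 111  93  94  96  96  96  95  95  94  94 104 124 134 134]
 [135 135 136 136 135 127 110  96  93  96  96  97  97  96  98  98 116 131 134 135]
 [138 137 136 136 136 134 115  99  96  98  96  96  98 100 107 111 126 134 135 134]
 [137 136 135 137 136 136 126 110  97  97  98  98 107 115 121 126 133 133 135 136]
 [138 135 136 136 138 136 128 111  98  94  97 100 107 123 131 133 135 137 137 135]
 [137 137 138 137 134 124 109  90  85  87  98  96  92 105 120 131 135 136 136 138]
 [136 136 137 135 118  95  85  82  83  87  99  95  86  87  98 119 132 136 136 137]
 [139 137 138 132 104  84  82  95 101  97 103  99  93  84  85  97 124 135 137 137]
 [137 136 138 122  94  80  86 111 120 107 100 110 109  96  84  87 118 133 136 136]
 [137 139 136 116  89  81  88 110 118 103  96 108 115 103  89  86 108 130 137 136]
 [137 138 137 122  95  79  80 101 111 104 102 113 112  96  85  87 105 129 137 138]
 [139 138 139 135 113  88  79  85  94  95  99 104 100  88  82  94 117 133 137 137]
 [138 139 139 136 127 107  89  80  83  81  85  85  86  85  92 112 131 138 139 138]
 [139 138 137 138 136 127 114 101  95  89  88  90  94 105 117 132 138 139 138 138]
 [138 138 139 138 137 138 136 128 120 112 109 115 119 131 136 140 140 138 140 138]
 [141 138 138 139 139 139 138 137 136 137 137 138 139 140 140 141 140 140 139 139]]
```

```bash
python3 -c "
from rig import arm
print(arm.sign_off())"
```

```text
the job is handed in; nothing more can be done
None
```

The job is handed in at about 23 s: the door is shut on its catch, and the probe is held still and upright in the port, within about 0.3 mm of centre, with its ring level with the mouth to about 1 mm by my own camera measurements.

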